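# Snap the lid of the catering box shut all round

### The arm

A 6-joint arm with a two-finger parallel gripper is mounted at the origin on the work surface. World frame = base frame: x ahead of the robot, y to its left, z up, the work surface at z = 0. Lengths are in m, angles in rad, forces in N, time in s.
With the tool pointing down it reaches from about 0.325 to 0.9 m from the base axis. Payload 6.1 kg.
Tool frame: the origin (TCP) lies between the finger pads; the fingertips stand 11 mm ahead of it and the grasp point (between the pads) lies 8 mm behind it; x points along the fingers, z is the direction in which the jaws open and shut, and the axes are right-handed (so a half turn about x gives the same grasp; the last joint's range is limited). The gripper opens to 87 mm and grips with 3 to 60 N. Pads are 19 mm wide; open, the fingers measure 117 mm over their backs; the gripper's body (75 mm by 190 mm) begins 51 mm behind the grasp point.
Start: joints at [0.983, 0.22, 1.526, -0, 1.395, -0.126], TCP at [0.278, 0.56, 0.234] pointing down, gripper open.
Joint ranges: [-2.98, 2.98], [-0.91, 2.08], [0.09, 2.57], [-1.24, 4.39], [0.2, 2.65], [-2.68, 2.68]. Speed limits (rad/s): [2.57, 2.57, 3.01, 3.14, 3.14, 3.14].

### API

Orientations are given as [roll, pitch, yaw] about the fixed x, y, z axes, in that order (R = Rz(yaw) Ry(pitch) Rx(roll)).
In Python, from workcell import bot gives the robot as it stands. Calls block until the motion is done:
- bot.goto(position, orientation): joint-space move of the TCP to a pose.
- bot.move_straight(position, rotation=None, vel=0.15): straight line of the TCP; rotation=None keeps the orientation; vel is the mean speed in m/s.
- bot.goto_joints(angles): joint-space move.
- bot.gripper_to(opening, strength=None): finger opening in m; strength is the grip in N (None keeps the last); returns when the fingers have stopped.
- bot.dwell(seconds).
- bot.ik(position, orientation): joint angles nearest the present ones, or None.
- bot.get_image(name): name is "scene" or "top" or "wrist"; returns (picture, depth): 400x640x3 uint8, red, green, blue; 400x640 float32, m along the optical axis (not along the pixel's ray), 0 where there is no reading.
- bot.camera_info(name): a dict with "vertical_fov" (degrees; the focal length in pixels is half the picture's height over the tangent of half this angle, whatever the lens; pixels are square), "cx", "cy" (the principal point, pixels), "pose" (4x4, takes a point from camera to world coordinates); the wrist camera has in their place "mount" (4x4, takes a point from camera to tool coordinates, whose origin is the TCP and whose axes are the tool frame's). Camera axes: x right, y up, looking along -z (the intrinsics and any distortion apply to the point x, -y, -z); pixel columns grow to the right and rows downward; lengths in m; the calibration is good to about 2 mm. The wrist camera is an equidistant fisheye: a pixel r from the principal point sees the ray r / f radians off the axis. A picture is of the moment at which its call begins: read the wrist's pose just before it. camera_info takes no time and is no camera call.
A pose or a line that the arm cannot do raises bot.IKError and nothing moves.
- bot.close_job(): hands the job in, once; it reports no verdict.
Trained networks look in the newest picture that a camera, given by its name, has taken for a name from the list of things; names that differ only in an ending like _2 or _b are one class to them, and where a whole thing is asked for, a point or a joint stands for the part that bears it (a point fixed in the world has none). Each returns a list of dicts, best first, with "p" (0 to 1); they miss things now and then, are a little off and sometimes report something else, mostly with a low value. They report only what shows in the picture. A call takes as long as a camera call.
- bot.trace(camera, label): "mask" (400x640 bool, what is visible of it) and "centre" ([row, column] in pixels, amid what is visible of it).
Readings, each from a call of its own:
- bot.read_time_s(): time.
- bot.read_joints(): joint angles.
- bot.read_dq(): joint speeds.
- bot.read_joint_torque(): joint torques, N m.
- bot.read_position(): TCP position.
- bot.read_orientation(): TCP orientation.
- bot.read_contact_force(): force on the tool from outside, world axes, zero at the start.
- bot.read_torque(): the same for the moment, N m.
- bot.read_finger_gap(): finger opening in m.
Only numpy, scipy, OpenCV 4.12 (cv2) and the standard library are available. Lean on these libraries where they do the work, as an engineer would, in place of code of your own. Each camera call takes 0.05 s, during which the arm holds its last target. There are 200 camera calls.

### The job

The lid lies on the black catering box but all four sides of its rim are still standing up: work your way round and press them down with your fingertips until every side has clicked shut and lies flush. Only press: do not pick up, tip or shove the box, leave the sauce pot standing where it is on the lid, leave the other things on the counter in place, and come away clear at the end.

Things in the scene. Friction and masses are not known exactly. Their poses are not given: they have to be found in the camera images.
- food_box: Black plastic catering box with a white snap-fit lid laid on it, loose on the counter (about 0.9 kg). 160 (own x) x 220 (own y) x 78 mm high; origin at the centre of the underside, z up. Own +x is the side away from the robot; turned at most 0.45 rad. The lid's rim is four hinged sections, one per side, between fixed corners (tops at 78 mm); the lid's sunken middle is at 74 mm.
- rim_far (a joint): Rim section on the box's +x side, 146 mm long, 32 wide, 4 thick, hinged at its inner edge, 14 mm skirt at its outer edge. Value 0 = up (outer edge 8 mm high), 0.26 = shut, flush with the corners. Snap fit: pressed down it resists with up to about 8 N (5 N at the outer edge), clicks past 0.13 rad and pulls itself shut onto a hard stop and stays; let go sooner, it springs up.
- rim_far_press (a point): Press point on top of that section: middle of its thumb strip, 22 mm out from the hinge, 10 mm in from the outer edge. Moves with the section; shut, it lies at (70, 0, 78) mm in the food box's frame, and about 6 mm higher while up.
- rim_left (a joint): Rim section on the box's +y side, 86 mm long, 32 wide, 4 thick, hinged at its inner edge, 14 mm skirt at its outer edge. Value 0 = up (outer edge 8 mm high), 0.26 = shut, flush with the corners. Snap fit: pressed down it resists with up to about 8 N (5 N at the outer edge), clicks past 0.13 rad and pulls itself shut onto a hard stop and stays; let go sooner, it springs up.
- rim_left_press (a point): Press point on top of that section: middle of its thumb strip, 22 mm out from the hinge, 10 mm in from the outer edge. Moves with the section; shut, it lies at (0, 100, 78) mm in the food box's frame, and about 6 mm higher while up.
- rim_near (a joint): Rim section on the box's -x side, 146 mm long, 32 wide, 4 thick, hinged at its inner edge, 14 mm skirt at its outer edge. Value 0 = up (outer edge 8 mm high), 0.26 = shut, flush with the corners. Snap fit: pressed down it resists with up to about 8 N (5 N at the outer edge), clicks past 0.13 rad and pulls itself shut onto a hard stop and stays; let go sooner, it springs up.
- rim_near_press (a point): Press point on top of that section: middle of its thumb strip, 22 mm out from the hinge, 10 mm in from the outer edge. Moves with the section; shut, it lies at (-70, 0, 78) mm in the food box's frame, and about 6 mm higher while up.
- rim_right (a joint): Rim section on the box's -y side, 86 mm long, 32 wide, 4 thick, hinged at its inner edge, 14 mm skirt at its outer edge. Value 0 = up (outer edge 8 mm high), 0.26 = shut, flush with the corners. Snap fit: pressed down it resists with up to about 8 N (5 N at the outer edge), clicks past 0.13 rad and pulls itself shut onto a hard stop and stays; let go sooner, it springs up.
- rim_right_press (a point): Press point on top of that section: middle of its thumb strip, 22 mm out from the hinge, 10 mm in from the outer edge. Moves with the section; shut, it lies at (0, -100, 78) mm in the food box's frame, and about 6 mm higher while up.
- sauce_pot: Bystander: small closed sauce pot, 46 mm across, 31 mm high, standing loose on the sunken middle of the food box's lid; origin at the centre of its underside.
- carton_a: Bystander: open kraft take-away carton 70 x 70 mm, 104 mm high with its two flaps, beside the box; origin at the centre of its underside.
- carton_b: Bystander: second kraft carton like carton_a, beyond the box.
- deli_tub: Bystander: round pale tub with a closed lid, 96 mm across, 64 mm high, beside the box; origin at the centre of its underside.
- spoon: Bystander: black-handled serving spoon 240 mm long, lying on the counter between the box and the robot; origin at the middle of its underside, its length along own x.
- cup: Bystander: white cup 72 mm across, 85 mm high, beyond the box; origin at the centre of its underside.
- shaker: Bystander: spice shaker 44 mm across, 94 mm high, to the left; origin at the centre of its underside.

How it is judged:
By the outcome, as a careful person would: the job done as asked, in the order asked, and still so for the second after the job is handed in, with the robot touching nothing.
It also fails if it takes over 45 s, if anything falls off the work surface, if the arm or the gripper's body presses on something with over 40 N, if the wrist force passes 120 N, or if a joint passes its speed limit or range.

## Working session

There is one attempt and no reset: what is moved stays moved. The work goes in short steps, each a Python script; the robot and the scene stay as the last script left them, time stands still between calls to the robot, and variables do not carry over. Pictures are saved under pics/ and viewed, about 8 in all and at most 12, crops included, and the job is handed in when it is done.

```bash
mkdir -p pics; ls
cat > h.py <<'E'
import numpy as np, cv2
from workcell import bot
def pts(name,img,dep):
    c=bot.camera_info(name); f=200/np.tan(np.radians(c["vertical_fov"])/2)
    v,u=np.mgrid[0:400,0:640]
    P=np.stack([(u-c["cx"])/f*dep,-(v-c["cy"])/f*dep,-dep,np.ones_like(dep)],-1)
    return (P@np.array(c["pose"]).T)[...,:3]
def save(n,img): cv2.imwrite("pics/"+n,img[...,::-1])
E
python3 - <<'E'
from h import *
print(bot.camera_info("top"))
for n in("top","scene"):
    im,d=bot.get_image(n); save(n+"1.png",im); np.savez(n+".npz",im=im,d=d)
    P=pts(n,im,d)
    for l in("food_box","sauce_pot","carton_a","deli_tub","spoon","cup","shaker"):
        for r in bot.trace(n,l)[:2]:
            m=r["mask"]&(d>0);q=P[m]
            if len(q): 
                t=q[q[:,2]>np.percentile(q[:,2],95)-.015]
                print(n,l,round(r["p"],2),np.round(r["centre"]),"med",t.mean(0).round(3),"min",q.min(0).round(3),"max",q.max(0).round(3))
            if l=="food_box" : np.save(f"m_{n}.npy",r["mask"]) if r["p"]>.5 else 0
print(bot.read_orientation(),bot.read_time_s())
E
```

```text
pics
{'vertical_fov': 46.135986952042934, 'cx': 321.44260308057005, 'cy': 197.08852210415554, 'pose': array([[-0.02657335,  0.99036865, -0.13588157,  0.41350546],
       [-0.99963279, -0.0256051 ,  0.00886874,  0.1103333 ],
       [ 0.00530406,  0.13606734,  0.99068539,  1.42847529],
       [ 0.        ,  0.        ,  0.        ,  1.        ]])}
top food_box 0.76 [206. 288.] med [0.584 0.203 0.078] min [ 0.492  0.087 -0.004] max [0.684 0.32  0.105]
top carton_a 0.95 [148. 246.] med [0.76  0.32  0.094] min [ 0.707  0.279 -0.007] max [0.802 0.366 0.109]
top carton_a 0.67 [198. 216.] med [0.607 0.409 0.096] min [ 0.547  0.355 -0.008] max [0.652 0.464 0.106]
top deli_tub 0.79 [198. 353.] med [0.594 0.002 0.063] min [ 0.548 -0.055 -0.01 ] max [0.655 0.05  0.072]
top deli_tub 0.51 [225. 184.] med [0.527 0.503 0.089] min [ 0.507  0.484 -0.005] max [0.552 0.521 0.099]
top spoon 0.63 [256. 301.] med [0.437 0.149 0.014] min [ 0.404  0.037 -0.009] max [0.453 0.273 0.029]
top cup 0.71 [147. 285.] med [0.764 0.203 0.081] min [ 0.726  0.169 -0.005] max [0.796 0.237 0.09 ]
top shaker 0.62 [227. 184
[... 252 characters left out ...]
183 0.076] max [0.606 0.226 0.107]
scene carton_a 0.72 [260. 429.] med [0.592 0.402 0.095] min [ 0.469  0.335 -0.002] max [0.642 0.449 0.105]
scene carton_a 0.57 [293. 356.] med [0.745 0.319 0.096] min [ 0.634  0.254 -0.001] max [0.79  0.357 0.106]
scene deli_tub 0.67 [198. 280.] med [0.6   0.007 0.064] min [ 0.496 -0.107 -0.001] max [0.644 0.051 0.068]
scene cup 0.72 [271. 306.] med [0.761 0.205 0.08 ] min [ 0.67   0.17  -0.001] max [0.797 0.24  0.088]
scene cup 0.37 [199. 394.] med [0.422 0.183 0.013] min [0.404 0.046 0.005] max [0.453 0.259 0.022]
scene shaker 0.59 [262. 490.] med [0.537 0.507 0.089] min [ 0.469  0.486 -0.001] max [0.552 0.529 0.097]
[0.20968458 1.57075991 1.31862687] 0.8
```

Run:
```python
from h import *
z=np.load("top.npz"); im,d=z["im"],z["d"]; P=pts("top",im,d)
m=np.load("m_top.npy")&(d>0)&(P[...,2]>.068)&(P[...,2]<.095)
q=P[m]; q=q[(np.abs(q[:,0]-.587)<.14)&(np.abs(q[:,1]-.205)<.14)]
r=cv2.minAreaRect((q[:,:2]*1000).astype(np.float32)); print(r)
for a in range(3): pass
# trimmed fit
best=None
for th in np.arange(-.5,.5,.005):
    c,s=np.cos(th),np.sin(th); X=q[:,0]*c+q[:,1]*s; Y=-q[:,0]*s+q[:,1]*c
    x0,x1=np.percentile(X,[1,99]);y0,y1=np.percentile(Y,[1,99])
    A=(x1-x0)*(y1-y0)
    if best is None or A<best[0]:
        cx,cy=(x0+x1)/2,(y0+y1)/2; best=(A,th,x1-x0,y1-y0,c*cx-s*cy,s*cx+c*cy)
print(np.round(best,4))
_,th,_,_,bx,by=best
ci=bot.camera_info("top"); f=200/np.tan(np.radians(ci["vertical_fov"])/2); W=np.linalg.inv(ci["pose"])
big=cv2.resize(im[90:310,140:400],None,fx=3,fy=3,interpolation=cv2.INTER_CUBIC).copy()
def px(p):
    h=W@np.r_[p,1]; return (int((f*h[0]/-h[2]+ci["cx"]-140+.5)*3),int((f*-h[1]/-h[2]+ci["cy"]-90+.5)*3))
R=np.array([[np.cos(th),-np.sin(th)],[np.sin(th),np.cos(th)]])
C=[px(np.r_[R@[a,b]+[bx,by],.078]) for a,b in((.08,.11),(.08,-.11),(-.08,-.11),(-.08,.11))]
cv2.polylines(big,[np.array(C)],True,(255,0,0),1)
for p in((.07,0),(-.07,0),(0,.1),(0,-.1)): cv2.circle(big,px(np.r_[R@p+[bx,by],.084]),3,(255,0,0),1)
save("crop.png",big)
```

```text
((585.39453125, 202.9934844970703), (162.84597778320312, 222.0224151611328), 8.365333557128906)
[0.0338 0.13   0.157  0.215  0.5843 0.2025]
```

View pics/crop.png

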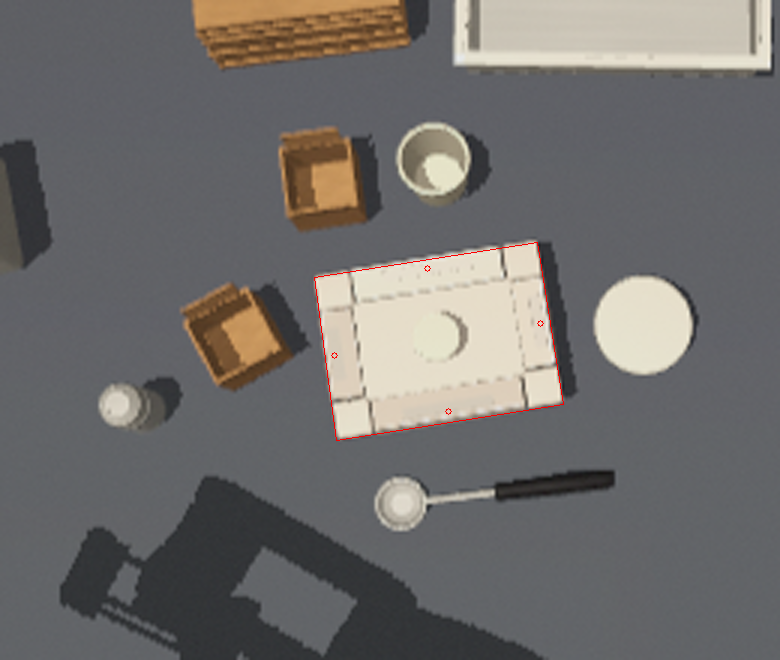

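View pics/scene1.png

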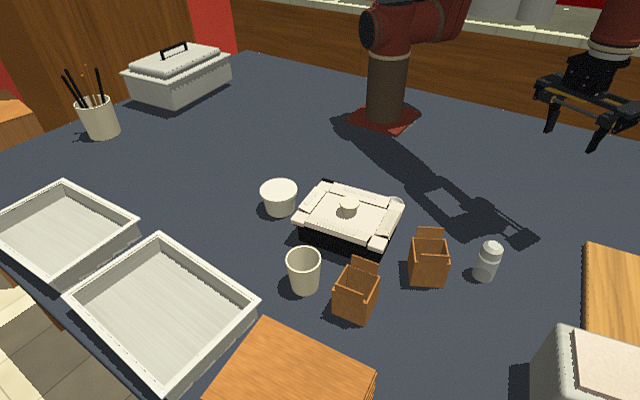

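```bash
cat >> h.py <<'E'
B=np.array([.585,.203]); TH=.138
def press(name,p,yaw,stop=15,zmin=.075):
    c,s=np.cos(TH),np.sin(TH); xy=B+np.array([[c,-s],[s,c]])@np.array(p)
    o=[0,np.pi/2,yaw]
    bot.goto([*xy,.165],o)
    f0=bot.read_contact_force()[2]
    bot.move_straight([*xy,.105],vel=.15); log=[]
    z=.105
    while z>zmin+.011:
        z-=.0015; bot.move_straight([*xy,z],vel=.05)
        F=bot.read_contact_force(); tip=bot.read_position()[2]-.011
        log.append((round(tip*1000,1),round(F[2]-f0,1)))
        if F[2]-f0>stop and tip<.0815: break
        if F[2]-f0>30: break
    print(name,log,np.round(F,1),bot.read_time_s())
    bot.move_straight([*xy,.165],vel=.2)
E
python3 - <<'E'
from h import *
for p,y in(((.07,0),TH+np.pi/2),((0,.1),TH),((-.07,0),TH+np.pi/2),((0,-.1),TH)):
    c,s=np.cos(TH),np.sin(TH); xy=B+np.array([[c,-s],[s,c]])@np.array(p)
    print(np.round(bot.ik([*xy,.09],[0,np.pi/2,y]),2))
bot.gripper_to(0.0)
press("left",(0,.1),TH)
im,d=bot.get_image("wrist"); save("w1.png",im)
im,d=bot.get_image("top"); save("t2.png",cv2.resize(im[130:260,200:380],None,fx=4,fy=4))
print(bot.read_time_s(),bot.read_finger_gap())
E
```

```text
[ 0.2   0.49  1.46  0.    1.19 -1.51]
[ 0.36  0.4   1.58 -0.    1.16  0.23]
[ 0.22  0.19  1.84  0.    1.1  -1.49]
[ 0.04  0.32  1.69 -0.    1.13 -0.1 ]
left [(np.float64(93.8), np.float64(0.1)), (np.float64(91.1), np.float64(0.8)), (np.float64(89.3), np.float64(1.5)), (np.float64(87.8), np.float64(0.5)), (np.float64(86.6), np.float64(0.9)), (np.float64(85.7), np.float64(6.7)), (np.float64(83.9), np.float64(5.1)), (np.float64(81.3), np.float64(0.3)), (np.float64(79.9), np.float64(0.6)), (np.float64(78.8), np.float64(-0.2)), (np.float64(78.3), np.float64(5.8)), (np.float64(78.1), np.float64(13.1)), (np.float64(78.0), np.float64(19.8))] [-8.1 -4.  19.1] 7.5917
8.2417 0.0005427307836707286
```

View pics/w1.png

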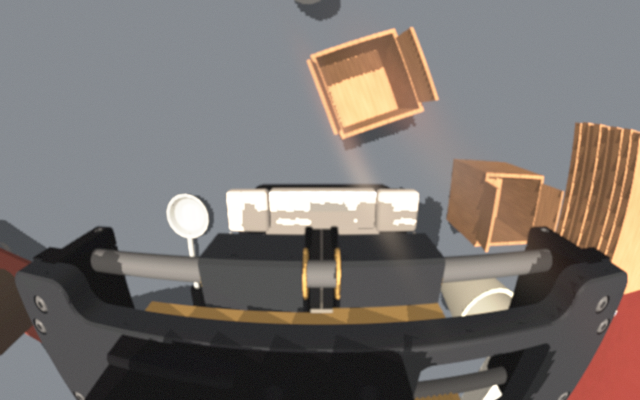

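The wrist view shows the left section (columns 268–378, row about 210) level with its corners. The force log agrees: a peak, a drop to 0, then a hard stop at 78 mm. I'll do the other three with a lighter stop.

Run:
```python
from h import *
press("far",(.07,0),TH+np.pi/2,10)
press("right",(0,-.1),TH,10)
press("near",(-.07,0),TH+np.pi/2,10)
p=bot.read_position(); bot.goto([.3,.35,.30],[0,np.pi/2,TH+np.pi/2])
for n in("top","scene"):
    im,d=bot.get_image(n); save(n+"3.png",im); np.savez(n+"3.npz",im=im,d=d)
    P=pts(n,im,d); P0=pts(n,*[np.load(n+".npz")[k] for k in("im","d")])
    c,s=np.cos(TH),np.sin(TH)
    for Q,t in((P0,"before"),(P,"after")):
        X=(Q[...,0]-B[0])*c+(Q[...,1]-B[1])*s; Y=-(Q[...,0]-B[0])*s+(Q[...,1]-B[1])*c
        o=[]
        for a,b in((.072,0),(0,.102),(-.072,0),(0,-.102),(.066,.096),(-.066,-.096)):
            w=(abs(X-a)<(.006 if b==0 else .03 if a==0 else .01))&(abs(Y-b)<(.03 if b==0 else .006 if a==0 else .01))&(Q[...,2]>.05)
            o.append(round(1000*float(np.median(Q[w][:,2])),1))
        print(n,t,"far,left,near,right,2 corners",o)
    m=[r for r in bot.trace(n,"food_box")][:1]
    q=P[m[0]["mask"]&(d>0)&(P[...,2]>.068)&(P[...,2]<.095)] if m else []
    if n=="top" and len(q): print(cv2.minAreaRect((q[:,:2]*1000).astype(np.float32)))
a=np.load("top3.npz")["im"][130:260,200:380]; b=np.load("scene3.npz")["im"][165:275,270:450]
save("end.png",np.vstack([cv2.resize(a,(415,300),interpolation=3),cv2.resize(b,(415,254),interpolation=3)]))
print(bot.read_time_s())
```

```text
far [(np.float64(93.9), np.float64(-0.9)), (np.float64(91.1), np.float64(-0.3)), (np.float64(89.3), np.float64(-0.8)), (np.float64(87.8), np.float64(0.4)), (np.float64(86.6), np.float64(0.1)), (np.float64(85.7), np.float64(4.5)), (np.float64(84.0), np.float64(3.0)), (np.float64(81.1), np.float64(-0.6)), (np.float64(79.7), np.float64(-0.9)), (np.float64(78.7), np.float64(-0.9)), (np.float64(78.3), np.float64(3.8)), (np.float64(78.2), np.float64(11.2))] [-6.  -1.3 11.7] 13.325
right [(np.float64(93.7), np.float64(-0.6)), (np.float64(91.1), np.float64(-0.7)), (np.float64(89.3), np.float64(-0.7)), (np.float64(87.8), np.float64(0.3)), (np.float64(86.5), np.float64(0.4)), (np.float64(85.6), np.float64(4.8)), (np.float64(83.8), np.float64(3.3)), (np.float64(81.4), np.float64(-0.7)), (np.float64(80.0), np.float64(-0.8)), (np.float64(78.8), np.float64(-0.3)), (np.float64(78.2), np.float64(5.0)), (np.float64(78.1), np.float64(12.9))] [-7.3 -0.4 13.3] 18.6917
near [(np.float64(93.6), np.float64(0.3)), (np.float64(91.1), np.float64(0.8)), (np.float64(89.3), np.float64(-0.0)), (np.float64(87.8), np.float64(-0.4)), (np.float64(86.5), np.float64(0.9)), (np.float64(85.5), np.float64(5.4)), (np.float64(83.5), np.float64(2.3)), (np.float64(81.7), np.float64(-0.2)), (np.float64(80.2), np.float64(0.3)), (np.float64(78.8), np.float64(-0.3)), (np.float64(78.3), np.float64(5.2)), (np.float64(78.1), np.float64(15.7))] [-7.3 -1.6 15.6] 24.0417
top before far,left,near,right,2 corners [83.6, 83.6, 83.1, 83.4, 76.8, 76.3]
top after far,left,near,right,2 corners [77.2, 76.9, 77.1, 77.4, 76.8, 77.0]
((585.26416015625, 203.12490844726562), (160.9122314453125, 219.84825134277344), 7.78981876373291)
scene before far,left,near,right,2 corners [81.6, 85.2, 85.3, 85.4, 78.0, 78.2]
scene after far,left,near,right,2 corners [78.3, 78.6, 79.0, 79.0, 78.3, 78.5]
25.9333
```

View pics/end.png

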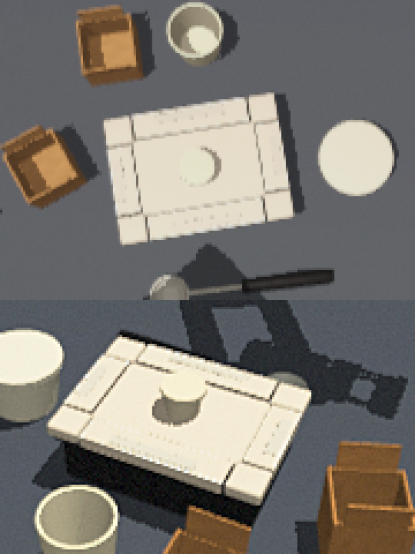

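All four sides lie flush with the corners in both views. The pot stands mid-lid, the neighbours are in place and the arm is clear.

```bash
python3 -c "
from workcell import bot
bot.close_job()"
```

```text
the job is handed in; nothing more can be done
```

All four sides of the lid rim are clicked shut and flush, and I have handed the job in. I closed the fingers and pressed the sides in the order left, far, right, near. The robot clock read about 26 s at the last check, within the 45 s limit.

- **Clicks:** each press resisted with about 5–7 N, dropped to about 0 N, then met the hard stop with the fingertip at about 78 mm. I pressed to about 20 N on the left side and 11–16 N on the others.
- **Flushness:** in the overhead camera the four sides dropped from about 83.5 mm to about 77 mm, the same height as the corners. The scene camera agrees to within about 1 mm.
- **Box and pot:** the box's centre stayed within about 0.2 mm of where it was. Its measured turn reads 0.6° less than before, which is within what the changed rim outline explains. The sauce pot still stands in the middle of the lid.
- **Surroundings:** the things close to the box looked unmoved in the last picture. The arm was clear of everything when I handed in.
- **Not checked:** I did not re-measure the positions of the pot or the other things on the counter. The shaker was not in the last picture I viewed.

No check failed.

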